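# Pin a repair fixture and hold an offset lever level over it

### The job

Drop the two brass guide pins from the wooden stand upright and fully home into the blue fixture, one in each hole. Then grip the aluminium lever at its balance point (red band) and hold it level and still 2 to 8 cm above the pin tops, hub over the pin in the wide end, eye over the pin in the narrow end, touching only the gripper. Finish while holding it there, not lowered or let go; leave the meter, wrench and grease can alone.

Things in the scene. Friction and masses are not known exactly. Their poses are not given: they have to be found in the camera images.
- pin1: brass guide pin, a plain cylinder 14 mm in diameter and 85 mm long, 100 g, foot slightly chamfered; at the start it stands upright in one hole of the wooden stand with its foot 15 mm above the bench, 60 mm of it showing. Origin: centre of its foot; z along the pin to its top. The two pins are alike and either may go in either fixture hole.
- pin2: second brass guide pin, exactly like pin1, standing in the other hole of the stand, 80 mm from the first
- stand: wooden pin stand, a block 140 x 50 x 40 mm (x, y, z), fixed to the bench, with two holes 17 mm wide and 25 mm deep on its centre line at x = -40 and +40 mm. Origin: centre of its underside.
- fixture: fixture fixed to the bench: blue block 90 x 90 x 40 mm (wide end, centred at x = -95 mm) and blue block 50 x 50 x 40 mm (narrow end, x = +95 mm), joined by a lower grey bar. Each block has an upright hole in its centre, 17 mm wide, 2 mm chamfer, 32 mm deep; a pin fully home in it ends 93 mm above the bench. Origin: midway between the holes, on the underside; x from wide to narrow end, z up
- hub_hole (a point): centre of the mouth of the hole in the fixture's wide end, 40 mm above the bench
- eye_hole (a point): centre of the mouth of the hole in the fixture's narrow end, 40 mm above the bench
- lever: cast aluminium lever, about 0.45 kg, flat on the bench: hub 52 mm and eye 36 mm in diameter, both 36 mm high, 20 mm bore, 190 mm apart; between them a bar 22 mm wide, 20 mm high, its underside 8 mm above that of the hub. Balance point on the bar, 66 mm from the hub axis, 124 mm from the eye axis: red band 14 mm long. Origin: balance point, at underside level; x from hub to eye, z up
- lever_hub (a point): centre of the hub's underside, on the hub's axis
- lever_eye (a point): centre of the eye's underside, on the eye's axis
- lever_balance (a point): the balance point, in the middle of the red band at mid-height of the bar, 18 mm above the underside of hub and eye
- meter: bystander: yellow multimeter lying on the bench, 85 x 170 x 42 mm, origin at the centre of its underside; to be left alone
- wrench: bystander: steel wrench 190 mm long, lying on the bench; to be left alone
- grease: bystander: red grease can, 64 mm in diameter and 75 mm high, origin at the centre of its underside; to be left alone
There are look-alikes about, which are no part of the job. Several things have the shape of the stand; the one meant has the colours described above.

How it is judged (in metres and radians):
On the way, in this order (a step that is already met when the one before it is completed fails the run):
1. one guide pin stands fully home in a fixture hole and is let go, the lever still on the bench (((horizontal distance between pin1 and hub_hole below 0.007 m and z of pin1 in the frame of fixture below 0.013 m and angle between pin1's own z axis and vertical below 0.15 rad) or (horizontal distance between pin1 and eye_hole below 0.007 m and z of pin1 in the frame of fixture below 0.013 m and angle between pin1's own z axis and vertical below 0.15 rad) or (horizontal distance between pin2 and hub_hole below 0.007 m and z of pin2 in the frame of fixture below 0.013 m and angle between pin2's own z axis and vertical below 0.15 rad) or (horizontal distance between pin2 and eye_hole below 0.007 m and z of pin2 in the frame of fixture below 0.013 m and angle between pin2's own z axis and vertical below 0.15 rad)) and contact force between the fingers and pin1 below 0.3 N and contact force between the fingers and pin2 below 0.3 N and height (world z) of lever below 0.02 m), for 0.2 s.
2. both guide pins stand fully home, one in each hole, and are let go, the lever still on the bench ((((horizontal distance between pin1 and hub_hole below 0.007 m and z of pin1 in the frame of fixture below 0.013 m and angle between pin1's own z axis and vertical below 0.15 rad) and (horizontal distance between pin2 and eye_hole below 0.007 m and z of pin2 in the frame of fixture below 0.013 m and angle between pin2's own z axis and vertical below 0.15 rad)) or ((horizontal distance between pin2 and hub_hole below 0.007 m and z of pin2 in the frame of fixture below 0.013 m and angle between pin2's own z axis and vertical below 0.15 rad) and (horizontal distance between pin1 and eye_hole below 0.007 m and z of pin1 in the frame of fixture below 0.013 m and angle between pin1's own z axis and vertical below 0.15 rad))) and contact force between the fingers and pin1 below 0.3 N and contact force between the fingers and pin2 below 0.3 N and height (world z) of lever below 0.02 m), for 0.2 s.
3. the lever is lifted clear of the bench in the fingers (height (world z) of lever above 0.06 m and contact force between the fingers and lever above 2 N), for 0.1 s.
At the end, for the whole second after the job is handed in: Both pins fully home (within 5 mm), one per fixture hole, let go; the lever is held within 20 mm of its balance point, still, level within 5 degrees, 15 to 97 mm above the pin tops, hub and eye within 16 mm of straight above their holes, touching only the gripper ((((horizontal distance between pin1 and hub_hole below 0.007 m and z of pin1 in the frame of fixture below 0.013 m and angle between pin1's own z axis and vertical below 0.15 rad) and (horizontal distance between pin2 and eye_hole below 0.007 m and z of pin2 in the frame of fixture below 0.013 m and angle between pin2's own z axis and vertical below 0.15 rad)) or ((horizontal distance between pin2 and hub_hole below 0.007 m and z of pin2 in the frame of fixture below 0.013 m and angle between pin2's own z axis and vertical below 0.15 rad) and (horizontal distance between pin1 and eye_hole below 0.007 m and z of pin1 in the frame of fixture below 0.013 m and angle between pin1's own z axis and vertical below 0.15 rad))) and angle between lever's own z axis and vertical below 0.09 rad and height (world z) of lever between 0.108 and 0.19 m and horizontal distance between lever_hub and hub_hole below 0.016 m and horizontal distance between lever_eye and eye_hole below 0.016 m and distance between the grasp point and lever_balance below 0.03 m and horizontal distance between the grasp point and lever_balance below 0.02 m and contact force between the fingers and lever above 2 N and contact force between lever and pin1 below 0.1 N and contact force between lever and pin2 below 0.1 N and contact force between lever and fixture below 0.1 N and contact force between lever and stand below 0.1 N and contact force between lever and meter below 0.1 N and contact force between lever and wrench below 0.1 N and contact force between lever and grease below 0.1 N and contact force between the fingers and pin1 below 0.3 N and contact force between the fingers and pin2 below 0.3 N and linear speed of lever below 0.02 m/s and angular speed of lever below 0.15 rad/s); the arm keeps its last pose, push and grip.
It fails at once if the meter is pushed away (more than 25 mm) (distance of meter from where it was at the start of the episode above 0.025 m).
It fails at once if the wrench is pushed away (more than 25 mm) (distance of wrench from where it was at the start of the episode above 0.025 m).
It fails at once if the grease is pushed away (more than 25 mm) (distance of grease from where it was at the start of the episode above 0.025 m).
It also fails if it takes over 64 s, if anything falls off the work surface, if the arm or the gripper's body presses on something with over 40 N, if the wrist force passes 120 N, or if a joint passes its speed limit or range.

### The arm

A 7-joint arm with a two-finger parallel gripper is mounted at the origin on the work surface. World frame = base frame: x ahead of the robot, y to its left, z up, the work surface at z = 0. Lengths are in mm, angles in rad, forces in N, time in s.
With the tool pointing down it reaches from about 425 to 825 mm from the base axis. Payload 3.6 kg.
Tool frame: the origin (TCP) lies at the very end of the fingers, on their centre line; the grasp point (between the pads) lies 19 mm behind it; z points along the fingers, y is the line along which they close (so a half turn about z gives the same grasp; the last joint's range is limited). The gripper opens to 85 mm and grips with 20 to 120 N. Pads are 22 mm wide; open, the fingers measure 114 mm over their backs; the gripper's body (76 mm by 85 mm) begins 54 mm behind the grasp point. The pads swing forward as they close: fully open they stand 13 mm farther back than shut.
Start: joints at [-1.153, 0.615, -0.013, 1.423, 0.008, 1.103, -0.04], TCP at [279.058, 587.017, 231.297] pointing down, gripper open.
Joint ranges: [-3.12, 3.12], [-0.3, 2.06], [-1.34, 1.32], [0.26, 2.42], [-1.36, 4.5], [0.01, 1.98], [-2.84, 2.84]. Speed limits (rad/s): [2.79, 2.79, 3.14, 3.14, 3.14, 3.14, 3.14].

### API

Orientations are given as [roll, pitch, yaw] about the fixed x, y, z axes, in that order (R = Rz(yaw) Ry(pitch) Rx(roll)).
In Python, from station import r gives the robot as it stands.
- The arm moves only by the shell command python3 -m handwheel 'ROWS' [OPENING] [FORCE]. ROWS is JSON, a list of rows, each a list of 6 numbers: the shift along the world's x, y, z in units of 30 mm (1.0 is 30 mm), then the turn, a rotation vector about the world's x, y, z in degrees. In form: [[dx, dy, dz, rx, ry, rz], ...]. A call has 1 to 20 rows; each row shifts and turns the commanded pose from where the row before left it; what a row does not reach is not made up. A row lasts 1/12 s, in which the tool goes at most 41.7 mm and 7.16 degrees, less where a joint would pass 70% of its speed; a pose out of reach is approached as far as the arm can. A call is refused whole if a number of a shift passes 1 or a number of a turn 7.16, either way. A call with a gripper value outside its range is refused whole. OPENING is the opening, from -1 (shut) to 1 (fully open), set as the call begins (- or left out, the last holds). The fingers move at their own pace and stop on an object; FORCE is the grip in N (left out, the last holds). Time passes only in rows, so rows that do not move let the fingers close. It gives the time, the measured TCP pose, the force, the opening and the grip force at its end, in the units of the state.
- r.sense(): the state, without advancing time (a new reading comes with each control period).
- r.get_image(name): name is "scene" or "side" or "wrist"; returns the picture (384x512x3 uint8, red, green, blue); there is no depth.
- r.calibration(name): a dict with "vertical_fov" (degrees; the focal length in pixels is half the picture's height over the tangent of half this angle, whatever the lens; pixels are square), "cx", "cy" (the principal point, pixels), "rvec" (rotation vector, rad) and "tvec" (3), from world to camera coordinates, as OpenCV has them. Camera axes: x right, y down, z forward; pixel columns grow to the right and rows downward; lengths in mm; the calibration is good to about 2 mm. A picture is of the moment at which its call begins: read the wrist's pose just before it. calibration takes no time and is no camera call; for the wrist camera it gives the pose at the moment of the call.
- r.hand_in(): hands the job in; it is judged then, once.
Trained networks look in the newest picture that a camera, given by its name, has taken for a name from the list of things; names that differ only in an ending like _2 or _b are one class to them, and where a whole thing is asked for, a point or a joint stands for the part that bears it (a point fixed in the world has none). Each returns a list of dicts, best first, with "score" (0 to 1); they miss things now and then, are a little off and sometimes report something else, mostly with a low value. They report only what shows in the picture. A call takes as long as a camera call. They do not tell look-alikes from the thing itself.
- r.search_frame(camera, query): "location" ([column, row] in pixels, amid what is visible of it).
- r.trace(camera, query): "mask" (384x512 bool, what is visible of it) and "location" ([column, row] in pixels, amid what is visible of it).
- r.place_of(camera, query): "location" ([column, row] in pixels: a listed point, or the origin of a listed thing).
The state is a dict: "clock": time; "qpos": joint angles; "qd": joint speeds; "effort": joint torques, N m; "eef_pos": TCP position; "tcp_rot": TCP orientation; "contact_force": force on the tool from outside, world axes, zero at the start; "ft_torque": the same for the moment, N m; "gripper_width": opening from 0.0 (shut) to 1.0 (fully open); "grip_force": force on a finger pad.
Only numpy, scipy, OpenCV 4.12 (cv2) and the standard library are available. Lean on these libraries where they do the work, as an engineer would, in place of code of your own. Each camera call takes 0.05 s, during which the arm holds its last target. There are 200 camera calls.

## Working session

There is one attempt and no reset: what is moved stays moved. The work goes in short steps, Python scripts to look and compute and a shell command to move; the robot and the scene stay as the last step left them, time stands still between calls to the robot, and variables do not carry over. Pictures are saved under pics/ and viewed, at most 12 in all, crops included, and the job is handed in when it is done.

```bash
ls; mkdir -p pics
python3 - <<'E'
from station import r
import cv2,numpy as np
a=r.get_image("scene");b=r.get_image("side")
cv2.imwrite("pics/scene.png",cv2.cvtColor(a,cv2.COLOR_RGB2BGR))
cv2.imwrite("pics/side.png",cv2.cvtColor(b,cv2.COLOR_RGB2BGR))
for c in("scene","side"):
  print(c,r.calibration(c))
  for q in("stand","pin1","fixture","hub_hole","eye_hole","lever_hub","lever_eye","lever_balance","lever"):
    print(q,[(np.round(d["location"],1).tolist(),round(d["score"],2)) for d in r.place_of(c,q)])
print(r.sense())
E
```

```text
pics
scene {'vertical_fov': 50.82983413689445, 'cx': 256.0901434326143, 'cy': 197.21012925411694, 'rvec': array([ 1.76057443,  1.58116521, -0.78660545]), 'tvec': array([-100.25934928, -253.72248795, 1581.37970123])}
stand [([163.4, 181.1], 0.86), ([306.3, 159.1], 0.71), ([235.6, 214.8], 0.63), ([188.3, 217.5], 0.6), ([235.6, 203.4], 0.22)]
pin1 [([233.9, 219.6], 0.67)]
fixture [([316.1, 213.8], 0.75)]
hub_hole [([304.8, 180.5], 0.8)]
eye_hole [([328.0, 220.2], 0.64), ([316.6, 215.4], 0.53)]
lever_hub [([131.8, 207.0], 0.61), ([306.5, 181.4], 0.58)]
lever_eye [([123.4, 255.8], 0.8)]
lever_balance [([127.1, 217.8], 0.68), ([134.6, 209.5], 0.6)]
lever [([130.4, 222.4], 0.68)]
side {'vertical_fov': 42.180360529421165, 'cx': 246.6563619933754, 'cy': 187.12820043005155, 'rvec': array([ 2.33464338, -0.22325915,  0.07461534]), 'tvec': array([-491.10078969,  160.88843445, 1132.51214167])}
stand [([132.1, 167.9], 0.77), ([245.5, 224.4], 0.69), ([245.0, 280.9], 0.66), ([170.7, 324.3], 0.59)]
pin1 [([234.2, 226.6], 0.52), ([261.8, 220.6], 0.47)]
fixture [([234.5, 166.3], 0.68), ([243.0, 350.9], 
[... 265 characters left out ...]
clock': 1.0, 'qpos': array([-1.15348881,  0.61485721, -0.01259947,  1.42337808,  0.00811839,
        1.10340574, -0.0403918 ]), 'qd': array([ 0.00061158, -0.00144232, -0.00072319, -0.000299  ,  0.00125912,
        0.00069189,  0.00102361]), 'effort': array([ 1.03095751e-04, -4.69123650e+01,  2.59020142e-01, -1.71349150e+01,
        1.00765887e-02,  1.64004236e-03, -2.98950944e-06]), 'eef_pos': array([279.07304994, 587.02112317, 231.33230861]), 'tcp_rot': array([ 3.14159112e+00, -2.01936546e-05,  2.69784333e+00]), 'contact_force': array([-0.11392755,  0.61062627,  0.73169127]), 'ft_torque': array([ 0.00520528, -0.02531176,  0.01095578]), 'grip_force': 0.0, 'gripper_width': 0.9977421932543111}
```

View pics/scene.png

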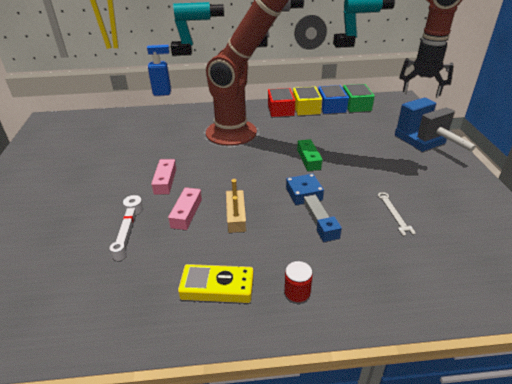

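View pics/side.png

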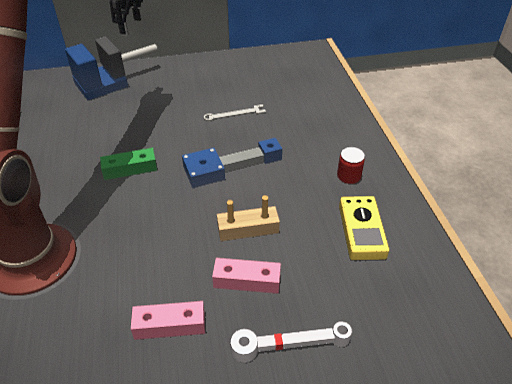

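```bash
cat > h.py <<'E'
import numpy as np,cv2
from station import r
def cam(c):
    k=r.calibration(c);f=192/np.tan(np.radians(k["vertical_fov"])/2)
    K=np.array([[f,0,k["cx"]],[0,f,k["cy"]],[0,0,1.]])
    return K,cv2.Rodrigues(np.array(k["rvec"]))[0],np.array(k["tvec"]).ravel()
def onz(C,p,z):
    K,R,t=C;d=R.T@np.linalg.solve(K,[p[0],p[1],1]);o=-R.T@t
    return (o+d*(z-o[2])/d[2])[:2]
def proj(C,P):
    K,R,t=C;q=K@(R@np.array(P,float)+t);return q[:2]/q[2]
def save(img,n,box=None,s=1):
    if box: img=img[box[1]:box[3],box[0]:box[2]]
    cv2.imwrite("pics/"+n,cv2.cvtColor(cv2.resize(img,None,fx=s,fy=s,interpolation=cv2.INTER_CUBIC),cv2.COLOR_RGB2BGR))
E
python3 - <<'E'
from h import *
S=cam("scene");D=cam("side")
for n,a,b,z in[("hub_hole",(304.8,180.5),(205.2,163.4),40),("eye_hole",(328,222),(271.5,146),40),("lhub",(131.8,207),(241.5,350.7),0),("leye",(119,256),(340.4,341.9),0),("bal",(127.1,217.8),(278,340),18),("pinNear top",(234,181),(230,203),75),("pinFar top",(235.5,198),(265,198),75),("can top",(299,270),(352,155),75),("wr1",(382,196),(209,117),0),("wr2",(409,231),(261,108),0)]:
  print(n,onz(S,a,z).round(),onz(D,b,z).round())
w=cam("wrist");st=r.sense();print(st["eef_pos"],st["tcp_rot"]);K,R,t=w;print(K,"campos",-R.T@t,"axes",R.round(2))
save(r.get_image("scene"),"crop.png",(150,150,360,260),3.5)
E
```

```text
hub_hole [406. 213.] [427. 197.]
eye_hole [603. 239.] [612. 232.]
lhub [ 422. -321.] [ 431. -314.]
leye [ 627. -326.] [ 624. -333.]
bal [ 494. -321.] [ 502. -315.]
pinNear top [430.  -6.] [464.  10.]
pinFar top [512.  -7.] [546.  10.]
can top [794. 122.] [793. 115.]
wr1 [461. 447.] [468. 451.]
wr2 [623. 467.] [631. 464.]
[279.07304994 587.02112317 231.33230861] [ 3.14159112e+00 -2.01936546e-05  2.69784333e+00]
[[295.88420999   0.         258.50484901]
 [  0.         295.88420999 192.31508794]
 [  0.           0.           1.        ]] campos [205.196803   621.91451238 372.94910843] axes [[ 0.43  0.9   0.  ]
 [ 0.86 -0.41  0.31]
 [ 0.28 -0.13 -0.95]]
```

View pics/crop.png

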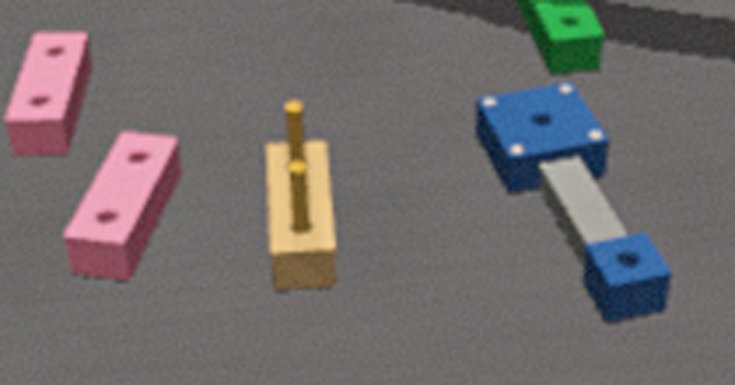

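Pixels: the wooden stand with brass pins is at scene (235,212). Its look-alikes are pink (164,176), pink (185,208) and green (310,155). The crop confirms the wood-coloured one with the pins, tops at (233.5,180) and (235,198). I'll move to an overview above the scene.

```bash
python3 -m handwheel '[[0.37,-0.97,0.12,0,0,1.27],[0.37,-0.97,0.12,0,0,1.27],[0.37,-0.97,0.12,0,0,1.27],[0.37,-0.97,0.12,0,0,1.27],[0.37,-0.97,0.12,0,0,1.27],[0.37,-0.97,0.12,0,0,1.27],[0.37,-0.97,0.12,0,0,1.27],[0.37,-0.97,0.12,0,0,1.27],[0.37,-0.97,0.12,0,0,1.27],[0.37,-0.97,0.12,0,0,1.27],[0.37,-0.97,0.12,0,0,1.27],[0.37,-0.97,0.12,0,0,1.27],[0.37,-0.97,0.12,0,0,1.27],[0.37,-0.97,0.12,0,0,1.27],[0.37,-0.97,0.12,0,0,1.27],[0.37,-0.97,0.12,0,0,1.27],[0.37,-0.97,0.12,0,0,1.27],[0.37,-0.97,0.12,0,0,1.27],[0.37,-0.97,0.12,0,0,1.27],[0,0,0,0,0,1.27]]' 1
python3 -m handwheel '[[0,0,0,0,0,0],[0,0,0,0,0,0],[0,0,0,0,0,0]]'
python3 - <<'E'
from h import *
W=cam("wrist");i=r.get_image("wrist");save(i,"w1.png",None,1.5)
for q,z in(("pin1",15),("stand",0),("hub_hole",40),("eye_hole",40),("lever_hub",0),("lever_eye",0),("lever_balance",18)):
    print(q,[(np.round(d["location"],1).tolist(),round(d["score"],2),onz(W,d["location"],z).round(1)) for d in r.place_of("wrist",q)])
E
```

```text
clock: 2.72
eef_pos: [492.3, 26.0, 300.7]
tcp_rot: [-3.137, 0.004, 3.13]
contact_force: [-0.4, -0.5, 0.2]
gripper_width: 1.002
grip_force: 0.0
clock: 2.97
eef_pos: [489.5, 35.7, 299.6]
tcp_rot: [3.141, -0.001, -3.14]
contact_force: [-0.7, -0.0, 0.3]
gripper_width: 0.999
grip_force: 0.0
pin1 [([225.1, 127.8], 0.59, array([452.6, -10.8])), ([227.4, 184.2], 0.52, array([535.9, -10.2]))]
stand [([128.5, 138.2], 0.89, array([ 469.4, -155.9])), ([53.4, 4.3], 0.82, array([ 297. , -229.7])), ([225.5, 158.5], 0.66, array([499.8, -13.4])), ([21.5, 155.9], 0.44, array([ 496.1, -320.7]))]
hub_hole [([387.6, 103.9], 0.59, array([419.2, 204.3])), ([16.5, 162.0], 0.31, array([ 496.6, -297.4])), ([380.8, 168.5], 0.23, array([505.4, 206.7]))]
eye_hole [([391.2, 233.9], 0.83, array([605.9, 235.5]))]
lever_hub [([16.2, 113.2], 0.71, array([ 433.8, -312.8]))]
lever_eye [([37.4, 230.8], 0.95, array([ 620.3, -325.7]))]
lever_balance [([14.8, 156.8], 0.83, array([ 493.8, -316.2]))]
```

View pics/w1.png

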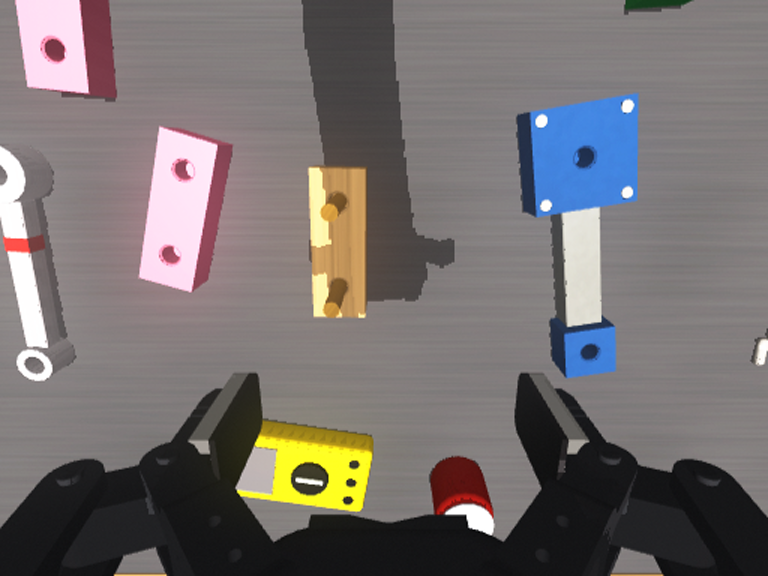

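Run:
```python
from h import *
W=cam("wrist");S=cam("scene");D=cam("side")
for n,p,z in(("p1",(220,141.3),100),("p2",(220.7,206),100),("hub",(390,104.7),40),("eye",(393.3,234.7),40)):print(n,onz(W,p,z).round(1))
for n,a,b in(("p1",(233.5,180.5),(230,203)),("p2",(235,198),(265,198))):print(n,onz(S,a,100).round(1),onz(D,b,100).round(1))
i=r.get_image("wrist");h=cv2.cvtColor(i,cv2.COLOR_RGB2HSV)
# fixture top squares: bright blue
for n,(x0,y0,x1,y1) in(("hub",(375,92,405,118)),("eye",(384,224,404,246))):
    c=i[y0:y1,x0:x1];d=(c[...,2]<110).astype(np.uint8)
    N,l,s,ce=cv2.connectedComponentsWithStats(d)
    for k in range(1,N):
        if s[k,4]>20:
            p=ce[k]+[x0,y0];print(n,s[k],p.round(1),onz(W,p,40).round(1))
h2=(h[...,0]<11)|(h[...,0]>170)
for q in("pin1",):
    for d in r.trace("wrist",q):
        ys,xs=np.nonzero(d["mask"]);print(q,d["score"],xs.min(),xs.max(),ys.min(),ys.max())
print("corner tops",[onz(W,(x/1.5,y/1.5),40).round(1).tolist() for x,y in((309,168),(365,168),(366,317),(314,317))])
print("fix corners",[onz(W,(x/1.5,y/1.5),40).round(1).tolist() for x,y in((529,113),(637,95),(639,199),(537,215),(562,329),(614,318),(615,369),(568,377))])
```

```text
p1 [459.4  -9.3]
p2 [538.9 -11.7]
hub [421.  206.2]
eye [608.1 237.2]
p1 [462.1  -8.3] [460.7 -14.2]
p2 [543.4  -8.6] [540.3 -14.3]
hub [ 10   6  12  13 108] [391.  103.9] [420.  207.4]
eye [ 5  5 11 10 86] [393.8 233.5] [606.  237.7]
pin1 0.71 215 231 129 146
pin1 0.66 0 50 96 253
pin1 0.56 217 231 186 210
corner tops [[430.1, -33.8], [430.1, 15.2], [570.2, 13.8], [570.2, -36.8]]
fix corners [[385.4, 154.0], [371.4, 242.6], [456.9, 259.4], [471.2, 169.8], [583.0, 206.1], [571.4, 255.4], [627.1, 265.3], [636.2, 218.8]]
```

```bash
python3 -m handwheel '[[0.28,-0.26,-0.93,0,0,0],[0.28,-0.26,-0.93,0,0,0],[0.28,-0.26,-0.93,0,0,0],[0.28,-0.26,-0.93,0,0,0],[0.28,-0.26,-0.93,0,0,0],[0.28,-0.26,-0.93,0,0,0],[0,0,0,0,0,0],[0,0,0,0,0,0],[0,0,0,0,0,0],[0,0,0,0,0,0]]' 1 40
python3 - <<'E'
from h import *
W=cam("wrist");save(r.get_image("wrist"),"w2.png",None,1.5)
print([ (x,proj(W,(x,-11,100)).round(1)*1.5) for x in (460,540)], proj(W,(540,-11,56)).round(1)*1.5)
for d in r.trace("wrist","pin1"):
        ys,xs=np.nonzero(d["mask"]);print(d["score"],xs.min(),xs.max(),ys.min(),ys.max())
E
```

```text
clock: 4.3
eef_pos: [541.3, -11.9, 134.2]
tcp_rot: [3.141, 0.003, -3.141]
contact_force: [0.4, -0.3, 0.1]
gripper_width: 1.001
grip_force: 0.0
[(460, array([388.8 , 142.35])), (540, array([388.65, 336.9 ]))] [388.5 301.8]
0.82 250 274 81 106
0.63 248 270 184 232
```

View pics/w2.png

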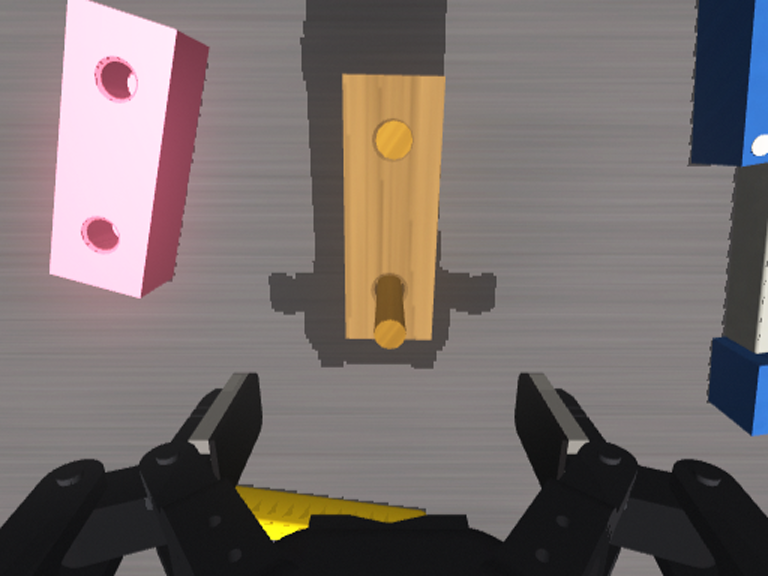

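The picture shows the far pin's top at (390,334) and the near pin's at (394,141), within 1–2 mm of prediction. I'll go down and grip.

```bash
python3 -m handwheel '[[-0.07,0.05,-0.5,0,0,0],[0,0,-0.5,0,0,0],[0,0,-0.5,0,0,0],[0,0,-0.5,0,0,0],[0,0,-0.4,0,0,0],[0,0,-0.2,0,0,0],[0,0,0,0,0,0],[0,0,0,0,0,0],[0,0,0,0,0,0]]' 1 40
python3 -m handwheel '[[0,0,0,0,0,0],[0,0,0,0,0,0],[0,0,0,0,0,0],[0,0,0,0,0,0],[0,0,0,0,0,0],[0,0,0,0,0,0],[0,0,0,0,0,0],[0,0,0,0,0,0],[0,0,0,0,0,0],[0,0,0,0,0,0],[0,0,0,0,0,0],[0,0,0,0,0,0]]' -1 40
```

```text
clock: 5.15
eef_pos: [539.1, -11.1, 55.4]
tcp_rot: [-3.142, 0.002, 3.141]
contact_force: [-0.6, -0.5, -0.8]
gripper_width: 1.0
grip_force: 0.0
clock: 6.15
eef_pos: [538.3, -11.2, 54.4]
tcp_rot: [-3.142, 0.0, 3.141]
contact_force: [-0.3, 0.0, 1.8]
gripper_width: 0.15
grip_force: 38.9
```

```bash
python3 -m handwheel '[[0,0,0.3,0,0,0],[0,0,0.6,0,0,0],[0,0,0.7,0,0,0],[0,0,0.7,0,0,0],[0,0,0.4,0,0,0],[0.1,0.4,0,0,0,0],[0.2,0.7,0,0,0,0],[0.2,0.8,0,0,0,0],[0.2,0.8,0,0,0,0],[0.25,0.85,0,0,0,0],[0.25,0.85,0,0,0,0],[0.25,0.85,0,0,0,0],[0.2,0.8,0,0,0,0],[0.2,0.8,0,0,0,0],[0.2,0.7,0,0,0,0],[0.2,0.6,0,0,0,0],[0,0.14,0,0,0,0],[0,0,0,0,0,0],[0,0,0,0,0,0],[0,0,0,0,0,0]]'
python3 -m handwheel '[[0,0,0,0,0,0],[0,0,0,0,0,0],[0,0,0,0,0,0]]'
python3 - <<'E'
from h import *
W=cam("wrist");i=r.get_image("wrist");save(i,"w3.png",None,1.5)
s=r.sense();print(s["eef_pos"],proj(W,(607,237.4,40))*1.5,proj(W,(421,207,40))*1.5)
print([(d["location"],d["score"],onz(W,d["location"],40)) for q in("eye_hole","hub_hole") for d in r.place_of("wrist",q)])
E
```

```text
clock: 7.82
eef_pos: [605.4, 235.3, 134.8]
tcp_rot: [-3.139, -0.001, 3.139]
contact_force: [0.1, -0.2, -1.1]
gripper_width: 0.151
grip_force: 39.0
clock: 8.07
eef_pos: [605.9, 236.5, 135.5]
tcp_rot: [-3.141, 0.0, 3.14]
contact_force: [-0.1, 0.6, -1.2]
gripper_width: 0.146
grip_force: 39.0
[605.88041031 236.77734472 135.50260365] [388.62615243 295.71871494] [ 317.81153292 -108.60210773]
[([263.0, 196.1], 0.94, array([606.06962698, 240.72137122])), ([492.8, 118.4], 0.67, array([542.43372885, 419.7821214 ]))]
```

View pics/w3.png

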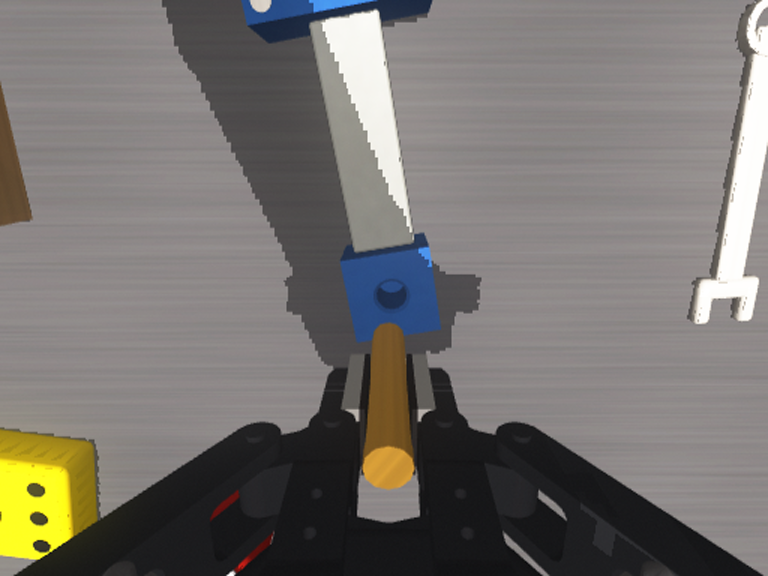

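Hole at (391,294), pin vertical in the pads. That needs about 1.5 mm in +y, then lower.

```bash
python3 -m handwheel '[[0,0.05,0,0,0,0],[0,0,-0.4,0,0,0],[0,0,-0.6,0,0,0],[0,0,-0.5,0,0,0],[0,0,-0.25,0,0,0],[0,0,-0.15,0,0,0],[0,0,-0.15,0,0,0],[0,0,-0.15,0,0,0],[0,0,-0.15,0,0,0],[0,0,-0.15,0,0,0],[0,0,-0.15,0,0,0],[0,0,-0.15,0,0,0],[0,0,0,0,0,0],[0,0,0,0,0,0]]'
```

```text
clock: 9.38
eef_pos: [605.6, 238.9, 51.0]
tcp_rot: [-3.141, -0.001, 3.141]
contact_force: [0.6, -0.1, -1.3]
gripper_width: 0.152
grip_force: 39.2
```

```bash
python3 -m handwheel '[[0,0,-0.05,0,0,0],[0,0,0,0,0,0],[0,0,0,0,0,0],[0,0,0,0,0,0],[0,0,0,0,0,0],[0,0,0,0,0,0],[0,0,0,0,0,0],[0,0,0,0,0,0],[0,0,0.5,0,0,0],[0,0,0.9,0,0,0],[0,0,0.9,0,0,0],[0,0,0.6,0,0,0],[0,0,0,0,0,0],[0,0,0,0,0,0],[0,0,0,0,0,0]]' 1
python3 - <<'E'
from h import *
W=cam("wrist");i=r.get_image("wrist");save(i,"w4.png",(200,120,330,320),3)
print(r.sense()["eef_pos"],[(z,((proj(W,(606,238.5,z))-[200,120])*3).round()) for z in (93,100,125)])
E
```

```text
clock: 10.63
eef_pos: [604.9, 238.8, 135.7]
tcp_rot: [-3.141, -0.002, 3.141]
contact_force: [0.1, 0.4, -1.3]
gripper_width: 0.999
grip_force: 0.0
[604.64153177 238.62520562 135.2182627 ] [(93, array([173., 309.])), (100, array([173., 322.])), (125, array([172., 377.]))]
```

View pics/w4.png

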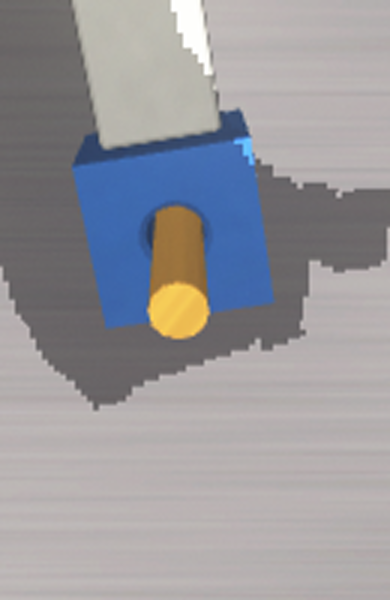

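The pin top at (179,310) in the crop matches the predicted home row of 309, so pin one is home. Next is the near pin.

```bash
python3 -m handwheel '[[-0.2,-0.4,0,0,0,0],[-0.4,-0.7,0,0,0,0],[-0.5,-0.85,0,0,0,0],[-0.5,-0.85,0,0,0,0],[-0.5,-0.85,0,0,0,0],[-0.5,-0.85,0,0,0,0],[-0.5,-0.85,0,0,0,0],[-0.5,-0.85,0,0,0,0],[-0.5,-0.85,0,0,0,0],[-0.4,-0.7,0,0,0,0],[-0.24,-0.4,0,0,0,0],[-0.1,-0.11,0,0,0,0],[0,0,0,0,0,0],[0,0,0,0,0,0],[0,0,0,0,0,0],[0,0,0,0,0,0]]' 1
python3 - <<'E'
from h import *
W=cam("wrist");i=r.get_image("wrist")
print(r.sense()["eef_pos"],proj(W,(459.5,-9,100)))
h=cv2.cvtColor(i,cv2.COLOR_RGB2HSV)
for d in r.trace("wrist","pin1"):
        ys,xs=np.nonzero(d["mask"]);print(d["score"],xs.min(),xs.max(),ys.min(),ys.max())
E
```

```text
clock: 12.02
eef_pos: [461.2, -7.4, 136.6]
tcp_rot: [3.141, 0.0, -3.14]
contact_force: [0.2, 0.6, 0.3]
gripper_width: 0.997
grip_force: 0.0
[461.09806829  -7.5431242  136.62307706] [255.32333375 222.62006174]
0.67 245 264 184 230
0.51 497 511 325 344
```

```bash
python3 -m handwheel '[[-0.07,-0.06,-0.5,0,0,0],[0,0,-0.5,0,0,0],[0,0,-0.5,0,0,0],[0,0,-0.5,0,0,0],[0,0,-0.45,0,0,0],[0,0,-0.25,0,0,0],[0,0,0,0,0,0],[0,0,0,0,0,0],[0,0,0,0,0,0]]' 1 40
python3 -m handwheel '[[0,0,0,0,0,0],[0,0,0,0,0,0],[0,0,0,0,0,0],[0,0,0,0,0,0],[0,0,0,0,0,0],[0,0,0,0,0,0],[0,0,0,0,0,0],[0,0,0,0,0,0],[0,0,0,0,0,0],[0,0,0,0,0,0],[0,0,0,0,0,0],[0,0,0,0,0,0]]' -1 40
```

```text
clock: 12.87
eef_pos: [459.0, -10.4, 56.3]
tcp_rot: [-3.142, 0.001, 3.141]
contact_force: [-0.2, 0.2, -0.5]
gripper_width: 1.001
grip_force: 0.0
clock: 13.87
eef_pos: [458.6, -10.6, 56.0]
tcp_rot: [-3.142, 0.0, 3.141]
contact_force: [-0.2, 0.0, 4.6]
gripper_width: 0.151
grip_force: 39.0
```

```bash
python3 -m handwheel '[[0,0,0.3,0,0,0],[0,0,0.6,0,0,0],[0,0,0.7,0,0,0],[0,0,0.7,0,0,0],[0,0,0.4,0,0,0],[-0.1,0.4,0,0,0,0],[-0.1,0.7,0,0,0,0],[-0.15,0.8,0,0,0,0],[-0.15,0.8,0,0,0,0],[-0.15,0.85,0,0,0,0],[-0.15,0.85,0,0,0,0],[-0.15,0.85,0,0,0,0],[-0.15,0.8,0,0,0,0],[-0.1,0.7,0,0,0,0],[-0.1,0.4,0,0,0,0],[0,0.12,0,0,0,0],[0,0,0,0,0,0],[0,0,0,0,0,0],[0,0,0,0,0,0],[0,0,0,0,0,0]]'
python3 - <<'E'
from h import *
W=cam("wrist");i=r.get_image("wrist");save(i,"w5.png",(160,80,360,330),2.4)
s=r.sense();print(s["eef_pos"],s["grip_force"],(proj(W,(419.7,207.5,40))-[160,80])*2.4)
print([(d["location"],d["score"],onz(W,d["location"],40)) for q in("hub_hole",) for d in r.place_of("wrist",q)])
E
```

```text
clock: 15.53
eef_pos: [419.8, 206.0, 136.8]
tcp_rot: [-3.141, -0.0, 3.139]
contact_force: [0.1, 0.2, 0.7]
gripper_width: 0.148
grip_force: 39.1
[419.73029067 206.24820743 136.81251238] 39.060829281806946 [239.48071689 276.81916478]
[([259.6, 195.3], 0.68, array([419.66226888, 207.34368521]))]
```

View pics/w5.png

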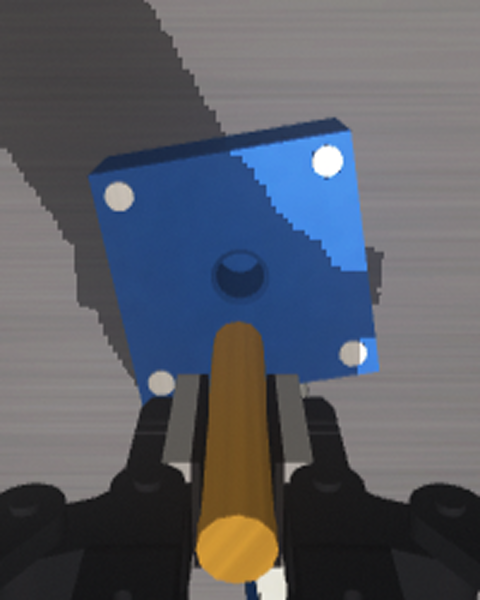

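Hub hole at (239.5,275) in the crop, pin about 1 mm off. I'll correct and lower.

```bash
python3 -m handwheel '[[-0.03,0.04,0,0,0,0],[0,0,-0.4,0,0,0],[0,0,-0.6,0,0,0],[0,0,-0.5,0,0,0],[0,0,-0.25,0,0,0],[0,0,-0.15,0,0,0],[0,0,-0.15,0,0,0],[0,0,-0.15,0,0,0],[0,0,-0.15,0,0,0],[0,0,-0.15,0,0,0],[0,0,-0.15,0,0,0],[0,0,-0.2,0,0,0],[0,0,0,0,0,0],[0,0,0,0,0,0]]'
```

```text
clock: 16.8
eef_pos: [418.6, 208.3, 50.8]
tcp_rot: [-3.141, -0.0, 3.141]
contact_force: [1.5, -3.0, -2.5]
gripper_width: 0.151
grip_force: 39.0
```

```bash
python3 -m handwheel '[[0,0,-0.03,0,0,0],[0,0,0,0,0,0],[0,0,0,0,0,0],[0,0,0,0,0,0],[0,0,0,0,0,0],[0,0,0,0,0,0],[0,0,0,0,0,0],[0,0,0,0,0,0],[0,0,0.5,0,0,0],[0,0,0.9,0,0,0],[0,0,0.9,0,0,0],[0,0,0.6,0,0,0],[0,0,0,0,0,0],[0,0,0,0,0,0],[0,0,0,0,0,0]]' 1
python3 - <<'E'
from h import *
W=cam("wrist");i=r.get_image("wrist")
s=r.sense();print(s["eef_pos"],proj(W,(419.2,207.4,93)),proj(W,(606,238.7,93)))
m=cv2.inRange(cv2.cvtColor(i,cv2.COLOR_RGB2HSV),(8,120,150),(28,255,255))
N,l,st,ce=cv2.connectedComponentsWithStats(m)
for k in range(1,N):
    if st[k,4]>60:print(st[k],ce[k])
E
```

```text
clock: 18.05
eef_pos: [418.0, 208.4, 136.8]
tcp_rot: [-3.141, -0.001, 3.141]
contact_force: [-0.5, 0.2, 1.1]
gripper_width: 1.0
grip_force: 0.0
[417.73069769 208.35105372 136.45268513] [256.35797641 222.31986489] [292.57871511 416.99950775]
[  0 193  43  15 319] [ 15.12852665 201.14420063]
[249 213  19  18 282] [257.94680851 221.36524823]
[  5 229  23  18 296] [ 16.63851351 237.21959459]
```

Both pins are home: the hub pin's top is at (258,221) against a predicted (256,222). Now over to the lever.

```bash
python3 -m handwheel '[[0.1,-0.4,0.3,0,0,0],[0.1,-0.7,0.3,0,0,0],[0.15,-0.95,0.3,0,0,0],[0.15,-0.95,0.3,0,0,0],[0.15,-0.95,0.3,0,0,0],[0.15,-0.95,0.3,0,0,0],[0.15,-0.95,0.3,0,0,0],[0.15,-0.95,0.3,0,0,0],[0.15,-0.95,0.1,0,0,0],[0.15,-0.95,0,0,0,0],[0.15,-0.95,0,0,0,0],[0.15,-0.95,0,0,0,0],[0.15,-0.95,0,0,0,0],[0.15,-0.95,0,0,0,0],[0.15,-0.95,0,0,0,0],[0.15,-0.95,0,0,0,0],[0.15,-0.95,0,0,0,0],[0.15,-0.95,0,0,0,0],[0.1,-0.7,0,0,0,0],[0.1,-0.55,0,0,0,0]]' 1
python3 -m handwheel '[[0,0,0,0,0,0],[0,0,0,0,0,0],[0,0,0,0,0,0]]'
python3 - <<'E'
from h import *
W=cam("wrist");i=r.get_image("wrist");save(i,"w6.png",None,1.5)
print(r.sense()["eef_pos"])
for q,z in(("lever_hub",0),("lever_eye",0),("lever_balance",18)):
    print(q,[(np.round(d["location"],1).tolist(),round(d["score"],2),onz(W,d["location"],z).round(1)) for d in r.place_of("wrist",q)])
m=cv2.inRange(cv2.cvtColor(i,cv2.COLOR_RGB2HSV),(0,150,90),(8,255,255))
N,l,st,ce=cv2.connectedComponentsWithStats(m)
for k in range(1,N):
    if st[k,4]>60:print(st[k],ce[k],onz(W,ce[k],28))
E
```

```text
clock: 19.77
eef_pos: [500.6, -321.6, 211.7]
tcp_rot: [-3.141, -0.003, 3.137]
contact_force: [0.1, -0.9, 0.5]
gripper_width: 0.998
grip_force: 0.0
clock: 20.02
eef_pos: [502.0, -316.6, 211.9]
tcp_rot: [3.14, -0.001, -3.141]
contact_force: [0.3, 0.9, 0.1]
gripper_width: 0.997
grip_force: 0.0
[ 502.33567925 -316.06379842  212.06070137]
lever_hub [([258.4, 104.9], 0.62, array([ 431.4, -315.7]))]
lever_eye [([252.2, 253.3], 0.87, array([ 623.6, -324.1]))]
lever_balance [([257.8, 171.8], 0.94, array([ 505.8, -316.5]))]
[248 164  20  13 221] [257.25339367 169.49773756] [ 500.61160017 -317.06638849]
```

View pics/w6.png

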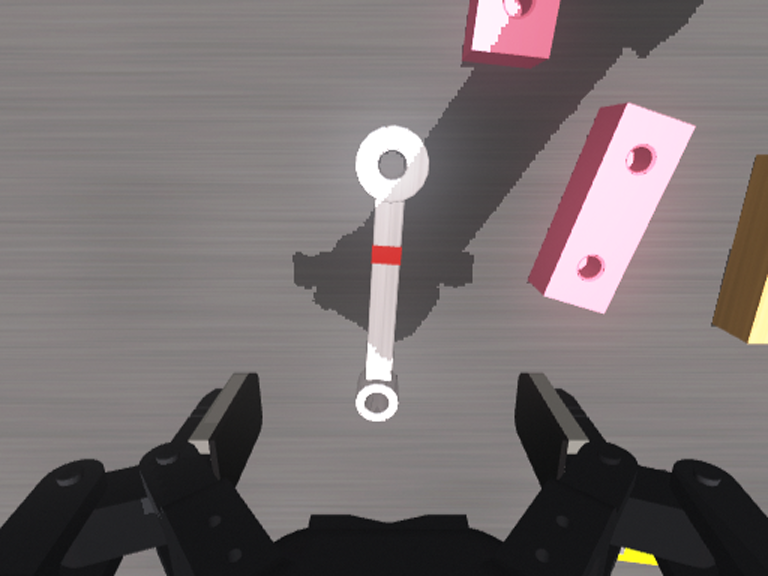

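Run:
```python
from h import *
W=cam("wrist")
a=onz(W,(261.3,109.3),36);b=onz(W,(251.3,268),36);d=b-a
print(r.sense()["eef_pos"],r.sense()["tcp_rot"],a,b,np.linalg.norm(d),np.degrees(np.arctan2(d[1],d[0])),a+d*66/190)
```

```text
[ 502.72270383 -316.35199725  212.50643625] [ 3.14081879e+00 -9.91025258e-05 -3.14001990e+00] [ 435.69606534 -312.84704389] [ 624.9442583  -324.45481304] 189.60384711883606 -3.509909468865372 [ 501.43491132 -316.87921633]
```

```bash
python3 -m handwheel '[[-0.05,-0.02,-0.3,0,0,-1.75],[0,0,-0.6,0,0,-1.75],[0,0,-0.9,0,0,0],[0,0,-0.9,0,0,0],[0,0,-0.9,0,0,0],[0,0,-0.9,0,0,0],[0,0,-0.8,0,0,0],[0,0,-0.5,0,0,0],[0,0,-0.2,0,0,0],[0,0,0,0,0,0],[0,0,0,0,0,0],[0,0,0,0,0,0]]' 1
python3 - <<'E'
from h import *
W=cam("wrist");i=r.get_image("wrist");s=r.sense();print(s["eef_pos"],s["tcp_rot"])
m=cv2.inRange(cv2.cvtColor(i,cv2.COLOR_RGB2HSV),(0,150,90),(8,255,255))
N,l,st,ce=cv2.connectedComponentsWithStats(m)
for k in range(1,N):
    if st[k,4]>60:print(st[k],ce[k],onz(W,ce[k],28))
E
```

```text
clock: 21.22
eef_pos: [501.9, -318.9, 33.6]
tcp_rot: [-3.14, 0.002, 3.08]
contact_force: [0.1, -1.0, 0.2]
gripper_width: 1.003
grip_force: 0.0
[ 501.95946028 -318.94068899   33.79571667] [-3.14011092e+00  2.48753354e-03  3.07991124e+00]
[241 234  41  23 887] [260.57158963 245.4205186 ] [ 500.23078349 -317.28349784]
```

```bash
python3 -m handwheel '[[-0.05,0.04,-0.4,0,0,0],[0,0,-0.4,0,0,0],[0,0,-0.18,0,0,0],[0,0,0,0,0,0],[0,0,0,0,0,0],[0,0,0,0,0,0]]' 1 80
python3 -m handwheel '[[0,0,0,0,0,0],[0,0,0,0,0,0],[0,0,0,0,0,0],[0,0,0,0,0,0],[0,0,0,0,0,0],[0,0,0,0,0,0],[0,0,0,0,0,0],[0,0,0,0,0,0],[0,0,0,0,0,0],[0,0,0,0,0,0],[0,0,0,0,0,0],[0,0,0,0,0,0]]' -1 80
```

```text
clock: 21.77
eef_pos: [499.9, -317.4, 3.3]
tcp_rot: [-3.141, 0.001, 3.08]
contact_force: [-0.5, 0.2, 0.3]
gripper_width: 1.003
grip_force: 0.0
clock: 22.77
eef_pos: [499.7, -317.5, 3.4]
tcp_rot: [-3.141, 0.0, 3.08]
contact_force: [-1.2, -0.0, 5.0]
gripper_width: 0.241
grip_force: 80.2
```

```bash
python3 -m handwheel '[[0,0,0.2,0,0,0],[0,0,0.4,0,0,0],[0,0,0.6,0,0,0],[0,0,0.8,0,0,0],[0,0,0.8,0,0,0],[0,0,0.8,0,0,0],[0,0,0.6,0,0,0],[0,0,0.4,0,0,0],[0,0,0.3,0,0,0],[0,0,0,0,0,0],[0,0,0,0,0,0]]'
python3 - <<'E'
from h import *
W=cam("wrist");i=r.get_image("wrist");s=r.sense();print(s["eef_pos"],s["contact_force"],s["ft_torque"],s["grip_force"])
save(i,"w7.png",None,1.5)
E
```

```text
clock: 23.68
eef_pos: [499.2, -316.8, 149.8]
tcp_rot: [3.141, -0.001, 3.08]
contact_force: [-0.1, 0.6, -3.9]
gripper_width: 0.238
grip_force: 79.2
[ 498.76801109 -316.54170131  149.07513204] [-1.32714770e-01 -2.84007274e-03 -4.05536618e+00] [ 0.02732089 -0.03461287  0.00308011] 79.16157245635986
```

View pics/w7.png

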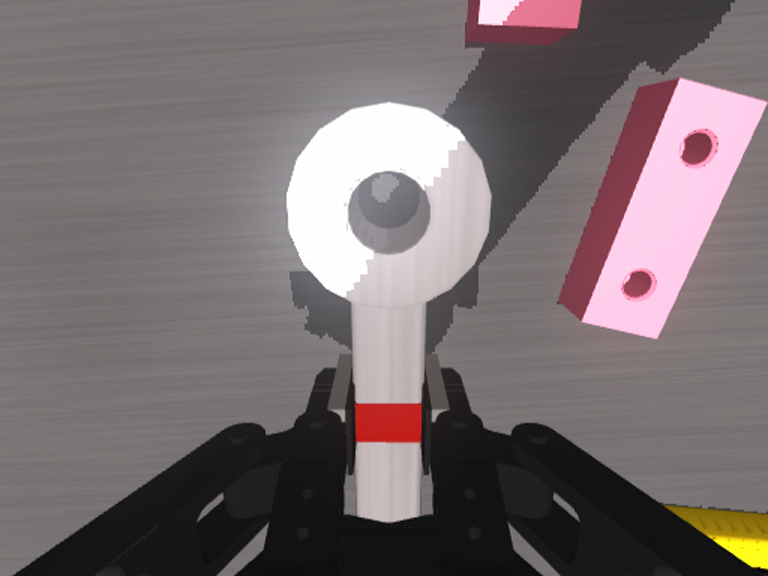

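The lever is held squarely by its red band at (388,423), hub at (389,212). I'll carry it to the fixture.

```bash
python3 -m handwheel '[[0,0.3,0,0,0,0.3],[0,0.6,0,0,0,0.7],[-0.04,0.9,0,0,0,0.8],[-0.04,0.95,0,0,0,0.8],[-0.04,1,0,0,0,0.8],[-0.04,1,0,0,0,0.8],[-0.04,1,0,0,0,0.8],[-0.04,1,0,0,0,0.8],[-0.04,1,0,0,0,0.8],[-0.04,1,0,0,0,0.8],[-0.04,1,0,0,0,0.8],[-0.04,1,0,0,0,0.8],[-0.04,1,0,0,0,0.8],[-0.04,1,0,0,0,0.8],[-0.04,1,0,0,0,0.8],[0,1,0,0,0,0.8],[0,0.95,0,0,0,0.8],[0,0.8,0,0,0,0],[0,0.5,0,0,0,0],[0,0.3,0,0,0,0]]'
python3 -m handwheel '[[0,0.15,0,0,0,0],[0,0,0,0,0,0],[0,0,0,0,0,0],[0,0,0,0,0,0],[0,0,0,0,0,0]]'
python3 - <<'E'
from h import *
W=cam("wrist");i=r.get_image("wrist");s=r.sense();print(s["eef_pos"],s["tcp_rot"],s["contact_force"],s["grip_force"])
save(i,"w8.png",None,1.5)
u=np.array([186.8,31.3])/189.4;p=s["eef_pos"][:2]+.8*u
y=np.pi-abs(s["tcp_rot"][2]); print("yaw",np.degrees(y),"lever hub est",p-66*np.array([np.cos(y),np.sin(y)]),"eye",p+124*np.array([np.cos(y),np.sin(y)]))
S=cam("scene");D=cam("side")
for c,C in(("scene",S),("side",D)):
    r.get_image(c)
    for q in("lever_hub","lever_eye"):print(c,q,[(d["location"],round(d["score"],2),onz(C,d["location"],s["eef_pos"][2]-3.5)) for d in r.place_of(c,q)][:2])
E
```

```text
clock: 25.4
eef_pos: [482.3, 205.4, 149.0]
tcp_rot: [3.14, -0.002, -2.971]
contact_force: [-0.0, -0.1, -3.0]
gripper_width: 0.239
grip_force: 79.2
clock: 25.82
eef_pos: [484.2, 204.6, 150.0]
tcp_rot: [-3.141, -0.0, -2.979]
contact_force: [0.9, -0.1, -4.2]
gripper_width: 0.244
grip_force: 79.2
[484.17307336 204.92058041 150.03953787] [-3.14091697e+00 -1.64920847e-04 -2.97850602e+00] [-0.56564404  0.28864332 -4.19615849] 79.17495131492615
yaw 9.344175741405436 lever hub est [419.83785688 194.33672043] eye [607.31671356 225.18600407]
scene lever_hub [([302.7, 154.4], 0.77, array([422.14551979, 197.5767408 ]))]
scene lever_eye [([328.9, 194.3], 0.93, array([616.19772804, 227.66950851]))]
side lever_hub [([198.5, 133.8], 0.68, array([417.37578949, 187.32604472]))]
side lever_eye [([270.7, 116.6], 0.56, array([604.77182979, 220.21145818]))]
```

View pics/w8.png

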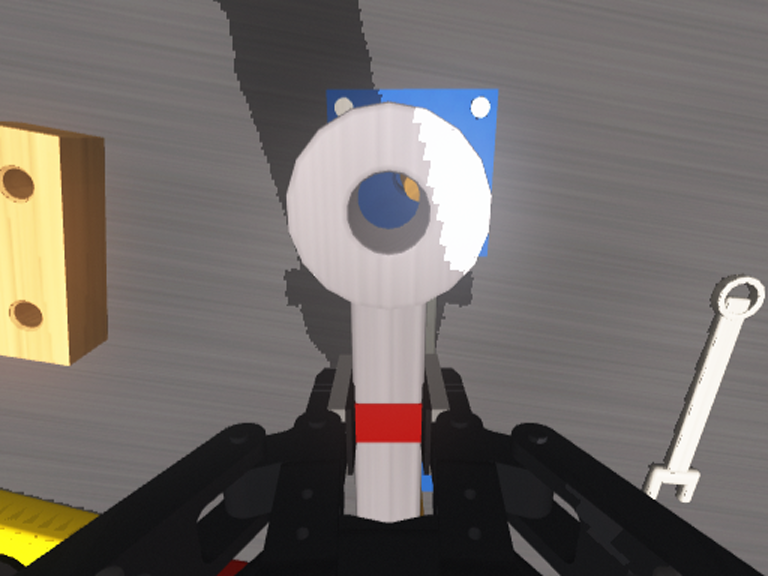

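The pin shows through the bore, to the right at (412,188), and the measured pose is about 13 mm short in y. I'll shift by that.

```bash
python3 -m handwheel '[[-0.02,0.15,0,0,0,0],[0,0.2,0,0,0,0],[0,0.1,0,0,0,0.2],[0,0,0,0,0,0],[0,0,0,0,0,0],[0,0,0,0,0,0],[0,0,0,0,0,0],[0,0,0,0,0,0],[0,0,0,0,0,0]]'
python3 - <<'E'
from h import *
W=cam("wrist");i=r.get_image("wrist");s=r.sense();print(s["eef_pos"],s["tcp_rot"],s["contact_force"],s["qd"].round(3))
y=np.pi-abs(s["tcp_rot"][2]);v=np.array([np.cos(y),np.sin(y)]);p=s["eef_pos"][:2]+.8*v
print(np.degrees(y),p-66*v-[419.2,207.4],p+124*v-[606,238.7])
m=cv2.inRange(cv2.cvtColor(i,cv2.COLOR_RGB2HSV),(8,120,120),(28,255,255))[110:175,225:295]
ys,xs=np.nonzero(m);print("pin in bore px",xs.mean()+225 if len(xs) else None,ys.mean()+110 if len(xs) else None,len(xs))
print(proj(W,(419.2,207.4,93)),proj(W,tuple(p-66*v)+(146.5,)),proj(W,tuple(p-66*v)+(182.5,)))
E
```

```text
clock: 26.92
eef_pos: [483.4, 219.6, 150.0]
tcp_rot: [-3.141, -0.0, -2.973]
contact_force: [0.7, -0.9, -3.2]
gripper_width: 0.239
grip_force: 79.2
[483.41482225 219.59202105 150.00347738] [-3.14144149e+00 -2.52515058e-05 -2.97315585e+00] [-0.78229504 -0.17869296 -3.36317394] [-0.001  0.001 -0.002 -0.001 -0.001 -0.001  0.   ]
9.650717835990779 [-0.06246919  1.26179667] [0.44865618 1.81367754]
pin in bore px 257.4790874524715 122.212927756654 263
[255.62672822 120.53564011] [257.22715259 130.13326299] [256.84818248 141.35646373]
```

```bash
python3 -c "
from station import r
print(r.hand_in())"
```

```text
the job is handed in; nothing more can be done
None
```

I handed the job in at about 27 s with both pins home in the fixture and the lever held at its red band, level and still, about 53 mm above the pin tops, with hub and eye within about 2 mm of their holes; no verdict came back.

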